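Check weight on the key shop's counter scale

TASK

Check the key shop's counter scale: lift the empty tin off its pan and stand it upright, wholly on the cork mat, then stand the larger of the two steel check weights upright on the pan, centred inside the engraved ring. Set the weight down gently: do not drop it on the sprung pan, and never push the pan down onto its stop. Leave the smaller weight, orange tub, carton and padlock where they are.

Things in the scene. Friction and masses are not known exactly. Their poses are not given: they have to be found in the camera images.
- scale: White counter scale fixed to the bench: housing 220 (x) x 200 (y) mm, top of housing 55 mm above the bench; the round pan stands above its middle. Origin at the centre of its underside on the bench, z up.
- pan_top (a point): Centre of the upper face of the scale's round steel pan, 160 mm diameter, 8 mm thick, no rim; z up. Unloaded this point is 93 mm above the bench. A thin dark engraved ring, 80 mm inside diameter, surrounds it and does not stick up. The pan sinks straight down on its spring under load and does not tilt.
- pan (a joint): How far the pan has sunk, m: 0 = unloaded and up, 0.024 = on its stop. The spring stays up until about 1.1 N, then yields 1 mm per 0.6 N, and is well damped: the tin sinks it about 0 to 2 mm, the larger weight about 11 to 14 mm.
- tin_centre (a point): Empty round aluminium tin, open at the top, straight sides: 58 mm outside diameter, 95 mm tall, wall 3 mm, about 0.13 to 0.25 kg. It starts upright on the pan. The point is its centre, half-way up (47.5 mm above its underside); z along its axis.
- mat_top (a point): Centre of the upper face of the square cork mat, 140 x 140 mm, 3 mm thick, fixed on the bench; x and y along its sides, z up.
- large_weight_centre (a point): Larger steel check weight, about 0.85 kg (+-10 %): cylinder 56 mm diameter and 40 mm tall, above it a neck of 18 mm diameter, then a round grip knob 26 mm diameter and 18 mm tall at the top; 78 mm tall in all. It starts upright on the bench. The point is on its axis, half-way up (39 mm above its underside; the knob's middle is 30 mm above the point); z along its axis.
- small_weight_centre (a point): Smaller steel check weight, same shape, 40 mm diameter, 60 mm tall, standing on the bench; not to be used. The point is on its axis, half-way up (30 mm).
- tub: Bystander: orange plastic tub with a white cap, 70 mm diameter, 90 mm tall, to the left of the scale, farther from the robot. Origin at the centre of its underside.
- carton: Bystander: closed cardboard carton 80 x 130 x 50 mm (x, y, z), beyond the scale. Origin at the centre of its underside.
- padlock_centre (a point): Bystander: brass padlock lying flat, body 50 x 60 x 24 mm with a steel shackle towards its +x, between robot and scale. The point is the centre of its brass body.
Things that resemble listed ones, but are neither listed nor needed, are in the scene too. What is shaped like the part that bears tin_centre but green or purple is not meant.

How it is judged:
By the outcome, as a careful person would: the job done as asked, in the order asked, and still so for the second after the job is handed in, with the robot touching nothing.
It also fails if it takes over 64 s, if anything falls off the work surface, if the arm or the gripper's body presses on something with over 40 N, if the wrist force passes 120 N, or if a joint passes its speed limit or range.

ROBOT

A 6-joint arm with a two-finger parallel gripper is mounted at the origin on the work surface. World frame = base frame: x ahead of the robot, y to its left, z up, the work surface at z = 0. Lengths are in mm, angles in rad, forces in N, time in s.
With the tool pointing down it reaches from about 400 to 925 mm from the base axis. Payload 12.5 kg.
Tool frame: the origin (TCP) lies midway between the tips of the shut fingers; the grasp point (between the pads) lies 19 mm behind it; z points along the fingers, y is the line along which they close (so a half turn about z gives the same grasp; the last joint's range is limited). The gripper opens to 95 mm and grips with 3 to 60 N. Pads are 20 mm wide; open, the fingers measure 119 mm over their backs; the gripper's body (75 mm by 180 mm) begins 59 mm behind the grasp point.
Start: joints at [1.016, 0.491, 1.559, -0, 1.092, -0.106], TCP at [271.165, 563.131, 214.661] pointing down, gripper open.
Joint ranges: [-3.1, 3.1], [-0.84, 2.19], [0.05, 2.79], [-1.13, 4.28], [0.06, 2.93], [-2.69, 2.69]. Speed limits (rad/s): [2.22, 2.22, 2.79, 3.14, 3.14, 3.14].

INTERFACE

Orientations are given as [roll, pitch, yaw] about the fixed x, y, z axes, in that order (R = Rz(yaw) Ry(pitch) Rx(roll)).
In Python, from cell import state, read_camera, camera_info, env gives the robot as it stands.
- The arm moves only by the tool move_arm, never from a script. Its argument "commands" is a list of rows, each a list of 3 entries, a list of its own where there are three numbers: the shift along the world's x, y, z in cm, then the turn, a rotation vector about the world's x, y, z in degrees, then the opening, from 0 (shut) to 1 (fully open). A call has 1 to 10 rows; each row shifts and turns the commanded pose from where the row before left it; what a row does not reach is not made up. A row lasts 1/10 s, in which the tool goes at most 50 mm and 8.59 degrees, less where a joint would pass 70% of its speed; a pose out of reach is approached as far as the arm can. A call with a gripper value outside its range is refused whole. The fingers move at their own pace and stop on an object; the grip force is fixed at half the most. Time passes only in rows, so rows that do not move let the fingers close. It gives the time, the measured TCP pose, the force, the opening and the grip force at its end, in the units of the state.
- state(): the state, without advancing time (a new reading comes with each control period).
- read_camera(name): name is "scene" or "side" or "wrist"; returns the picture (420x560x3 uint8, blue, green, red); there is no depth.
- camera_info(name): a dict with "K" (3x3 intrinsics, pixels), "cam_to_world" (4x4, takes a point from camera to world coordinates). Camera axes: x right, y down, z forward; pixel columns grow to the right and rows downward; lengths in mm; the calibration is good to about 2 mm. A picture is of the moment at which its call begins: read the wrist's pose just before it. camera_info takes no time and is no camera call; for the wrist camera it gives the pose at the moment of the call.
- env.job_done(): hands the job in; it is judged then, once.
The state is a dict: "t": time; "joints": joint angles; "qvel": joint speeds; "tau": joint torques, N m; "eef_pos": TCP position; "tcp_rot": TCP orientation; "ft_force": force on the tool from outside, world axes, zero at the start; "moment": the same for the moment, N m; "opening": opening from 0.0 (shut) to 1.0 (fully open); "grip_force": force on a finger pad.
Only numpy, scipy, OpenCV 4.12 (cv2) and the standard library are available. Lean on these libraries where they do the work, as an engineer would, in place of code of your own. Each camera call takes 0.05 s, during which the arm holds its last target. There are 200 camera calls.

## Working session

There is one attempt and no reset: what is moved stays moved. The work goes in short steps, Python scripts to look and compute and a tool call to move; the robot and the scene stay as the last step left them, time stands still between calls to the robot, and variables do not carry over. Pictures are saved under pics/ and viewed, at most 10 in all, crops included, and the job is handed in when it is done.

Besides the shell and the picture viewer there is one more tool, called after ">>>" as name(argument=value, ...) on one line, values as JSON. move_arm: Moves the arm, as the interface text tells. Its arguments: {"type":"object","properties":{"commands":{"type":"array"}},"required":["commands"]}

```bash
mkdir -p pics; ls; python3 - <<'E'
from cell import *
import cv2,numpy as np
for n in("scene","side"):
    im=read_camera(n);cv2.imwrite(f"pics/{n}0.png",im)
    c=camera_info(n);print(n,np.round(c["K"],1).tolist(),np.round(c["cam_to_world"],3).tolist())
s=state();print(s)
E
```

```text
pics
scene [[401.2, 0.0, 284.7], [0.0, 401.2, 210.6], [0.0, 0.0, 1.0]] [[-0.438, 0.77, -0.464, 1047.322], [0.899, 0.376, -0.224, 208.53], [0.001, -0.515, -0.857, 904.59], [0.0, 0.0, 0.0, 1.0]]
side [[454.9, 0.0, 285.1], [0.0, 454.9, 207.0], [0.0, 0.0, 1.0]] [[0.664, -0.372, 0.649, -82.792], [-0.748, -0.355, 0.561, -611.893], [0.021, -0.858, -0.514, 670.793], [0.0, 0.0, 0.0, 1.0]]
{'t': 0.1, 'joints': array([ 1.01634144e+00,  4.91468151e-01,  1.55940910e+00, -1.79039488e-05,
        1.09171708e+00, -1.05601240e-01]), 'qvel': array([ 4.10392939e-04, -1.35429196e-03, -1.63835765e-03,  6.31338563e-04,
       -4.54717970e-06, -3.64252333e-04]), 'tau': array([ 1.92619955e-03, -6.13627410e+01, -2.58600533e+01,  6.93244231e-02,
        4.70216037e-02, -4.57118119e-05]), 'eef_pos': array([271.07016782, 562.90116395, 214.1324392 ]), 'tcp_rot': array([-3.14059488e+00, -8.97902840e-05,  2.69274722e+00]), 'ft_force': array([ 0.12730157,  0.56601035, -0.17439317]), 'moment': array([-0.00719083, -0.00091122,  0.02915953]), 'grip_force': 0.0, 'opening': 1.0024494859503539}
```

View pics/scene0.png

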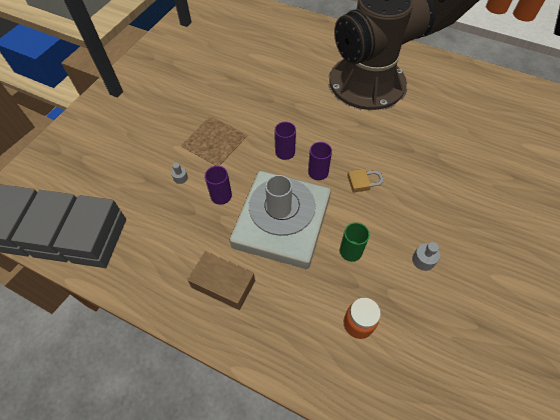

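View pics/side0.png

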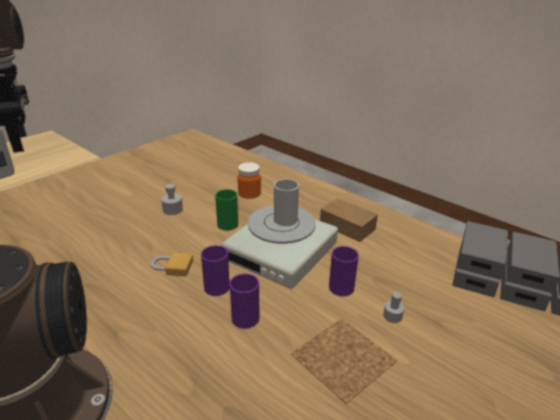

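The scene view shows the tin on the pan (279,198), the large weight at (427,255), the small one at (179,174), the mat at (214,141), and purple and green decoys. The side view shows the tin at (286,203), the large weight at (172,200) and the mat at (344,358).

```bash
cat > h.py <<'E'
from cell import *
import cv2,numpy as np
np.set_printoptions(suppress=True,precision=1)
def ray(info,p):
    d=np.linalg.inv(info["K"])@[p[0],p[1],1.];T=np.array(info["cam_to_world"]);return T[:3,3],T[:3,:3]@d
def onz(info,p,z):
    o,d=ray(info,p);return o+d*(z-o[2])/d[2]
def proj(info,P):
    T=np.linalg.inv(info["cam_to_world"]);q=T[:3,:3]@np.array(P,float)+T[:3,3];q=info["K"]@q;return q[:2]/q[2]
E
python3 - <<'E'
from h import *
S=camera_info("scene");D=camera_info("side")
s=cv2.imread("pics/scene0.png");d=cv2.imread("pics/side0.png")
def crop(im,x,y,w,h,k):return cv2.resize(im[y:y+h,x:x+w],(w*k,h*k),interpolation=cv2.INTER_CUBIC)
top=np.hstack([crop(s,230,165,100,75,4),crop(d,230,170,100,75,4)])
bot=np.hstack([crop(s,405,232,50,37,8)[:296],crop(d,150,178,50,37,8)[:296]])
cv2.imwrite("pics/c1.png",np.vstack([top,bot]))
# rough estimates
print("tin rim S/D",onz(S,(279,184),188),onz(D,(286,187),188))
print("knob S/D",onz(S,(433,246),78),onz(D,(170.5,186),78))
print("weight base",onz(S,(426,262),20),onz(D,(172,206),20))
print("pan",onz(S,(282,205),93),onz(D,(281,223),93))
for n,im,c,(x,y,w,h) in(("S",s,S,(170,105,90,70)),("D",d,D,(280,310,130,95))):
    hsv=cv2.cvtColor(im,cv2.COLOR_BGR2HSV)
    r=cv2.GaussianBlur(im,(0,0),2)[y:y+h,x:x+w].astype(int)
    v=r.sum(2);m=(v<np.percentile(v,92)*.82).astype(np.uint8)
    m=cv2.morphologyEx(m,cv2.MORPH_OPEN,np.ones((5,5)))
    k,l,st,ce=cv2.connectedComponentsWithStats(m);i=1+np.argmax(st[1:,4])
    cn=max(cv2.findContours((l==i).astype(np.uint8),0,2)[0],key=cv2.contourArea)
    b=cv2.boxPoints(cv2.minAreaRect(cn))+[x,y]
    P=np.array([onz(c,q,3) for q in b]);print(n,b.tolist(),P[:,:2],P.mean(0))
E
```

```text
tin rim S/D [604.6 -19.7 188. ] [593.1 -28.5 188. ]
knob S/D [536.5 337.8  78. ] [533.7 334.7  78. ]
weight base [549.7 343.1  20. ] [527. 329.  20.]
pan [597.2 -16.6  93. ] [585.9 -22.2  93. ]
S [[178.4482765197754, 163.37931442260742], [198.4482765197754, 113.3793134689331], [244.8275909423828, 131.93103408813477], [224.82758712768555, 181.93103790283203]] [[ 551.4 -364.8]
 [ 362.9 -417.6]
 [ 366.5 -253.4]
 [ 549.2 -215. ]] [ 457.5 -312.7    3. ]
D [[321.5609703063965, 377.04878997802734], [358.43902587890625, 372.95122146606445], [361.36585998535156, 399.29268646240234], [324.48780059814453, 403.3902587890625]] [[ 368.7 -316.3]
 [ 420.2 -359.5]
 [ 378.4 -393.3]
 [ 330.2 -352.1]] [ 374.4 -355.3    3. ]
```

View pics/c1.png

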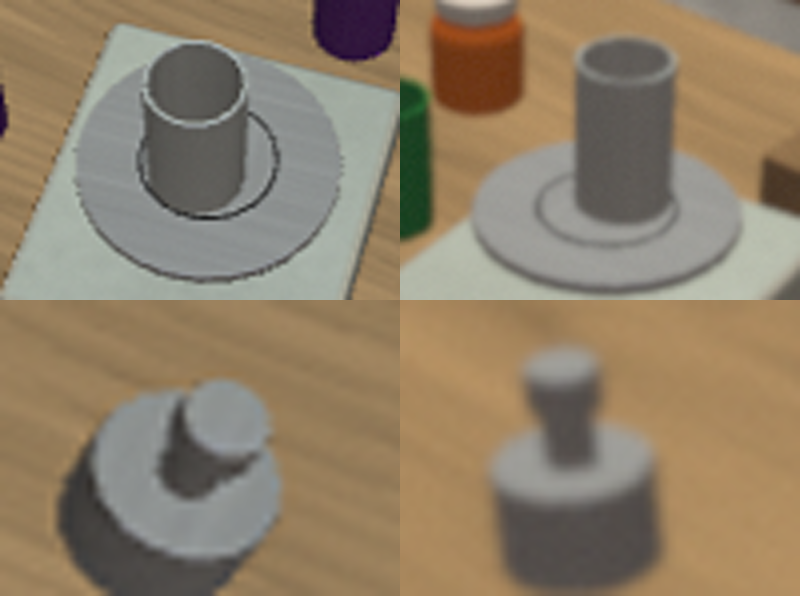

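```bash
python3 - <<'E'
from h import *
S=camera_info("scene");D=camera_info("side")
def tri(a,b):
    o1,d1=ray(S,a);o2,d2=ray(D,b);t=np.linalg.lstsq(np.c_[d1,-d2],o2-o1,rcond=None)[0]
    return (o1+d1*t[0]+o2+d2*t[1])/2
for n,a,b,z in(("tin",(279,185.75),(286.5,185),187),("pan",(282.1,205.3),(281.9,222),93),("knob",(433.5,246.7),(170.4,186.2),78),
 ("small",(177,166),(396,296),60),("purpA rim",(285,127),(245,282),95),("purpB rim",(320,147),(216,254),95),("purpC",(217,171),(344,254),95),("green",(356,229),(227,195),95)):
    print(n,onz(S,a,z),onz(D,b,z),tri(a,b))
for c,q in((S,[(213,117),(246,136),(216,165),(181,142)]),(D,[(344,321),(396,357),(348,396),(293,355)])):
    P=np.array([onz(c,p,3) for p in q]);print(P[:,:2].tolist(),P.mean(0))
im=read_camera("wrist");cv2.imwrite("pics/w0.png",im);c=camera_info("wrist")
print(np.array(c["K"]),np.array(c["cam_to_world"]).round(2).tolist())
E
```

```text
tin [608.1 -18.  187. ] [602.4 -21.8 187. ] [606.3 -18.7 184.3]
pan [597.9 -16.   93. ] [590.5 -20.8  93. ] [595.4 -16.9  88.9]
knob [537.8 339.3  78. ] [532.8 334.   78. ] [536.1 339.5  74.8]
small [ 591.7 -327.2   60. ] [ 583.5 -332.5   60. ] [ 589.  -330.3   55. ]
purpA rim [ 373.1 -117.6   95. ] [ 380.7 -113.7   95. ] [ 377.1 -116.5   99.1]
purpB rim [395.6  -5.4  95. ] [401.6  -5.3  95. ] [399.   -6.   97.4]
purpC [ 579.8 -206.3   95. ] [ 585.8 -201.3   95. ] [ 581.8 -204.1   98.7]
green [582.  164.9  95. ] [586.2 164.5  95. ] [584.  164.   96.6]
[[356.26981978557103, -369.6854795935462], [378.8625284705066, -242.62361187866026], [509.8881707736407, -266.7502877114547], [482.351211773498, -402.0650186677885]] [ 431.8 -320.3    3. ]
[[507.31596016318156, -266.5982003081545], [497.70362316513217, -390.9713942841188], [368.4667649492461, -372.95543207479454], [371.64955317545673, -247.29136000110793]] [ 436.3 -319.5    3. ]
[[377.2   0.  276.1]
 [  0.  377.2 212.9]
 [  0.    0.    1. ]] [[0.43, 0.87, 0.25, 201.28], [0.9, -0.42, -0.12, 595.27], [0.0, 0.27, -0.96, 385.31], [0.0, 0.0, 0.0, 1.0]]
```

>>> move_arm(commands=[[[2.4,-4.16,0.4],[0,0,0],1],[[2.4,-4.16,0.4],[0,0,0],1],[[2.4,-4.16,0.4],[0,0,0],1],[[2.4,-4.16,0.4],[0,0,0],1],[[2.4,-4.16,0.4],[0,0,0],1],[[2.4,-4.16,0.4],[0,0,0],1],[[2.4,-4.16,0.4],[0,0,0],1],[[2.4,-4.16,0.4],[0,0,0],1],[[2.4,-4.16,0.4],[0,0,0],1],[[2.4,-4.16,0.4],[0,0,0],1]])

```text
t: 1.15
eef_pos: [511.8, 145.3, 254.8]
tcp_rot: [3.141, -0.0, 2.693]
ft_force: [0.8, -0.1, 0.4]
opening: 1.002
grip_force: 0.0
```

>>> move_arm(commands=[[[2.4,-4.16,0],[0,0,0],1],[[2.4,-4.16,0],[0,0,0],1],[[2.4,-4.16,0],[0,0,0],1],[[2.4,-4.16,0],[0,0,0],1],[[0,0,0],[0,0,0],1],[[0,0,0],[0,0,0],1],[[0,0,0],[0,0,0],1]])

```text
t: 1.85
eef_pos: [606.6, -18.5, 254.5]
tcp_rot: [3.142, -0.001, 2.693]
ft_force: [-0.3, -0.1, 1.0]
opening: 0.999
grip_force: 0.0
```

```bash
python3 - <<'E'
from h import *
c=camera_info("wrist");im=read_camera("wrist");cv2.imwrite("pics/w1.png",im);np.savez("w1.npz",K=c["K"],cam_to_world=c["cam_to_world"])
print(state()["eef_pos"],state()["tcp_rot"])
for P in((606,-20,187),(595,-18,92)):print(proj(c,P))
E
```

```text
[606.6 -18.2 254.7] [ 3.1 -0.   2.7]
[275.1 226.7]
[272.  182.9]
```

View pics/w1.png

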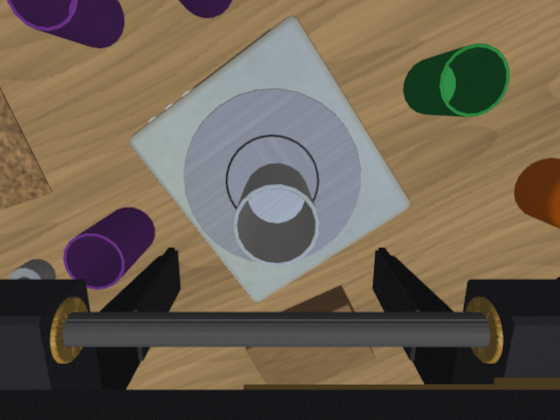

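The wrist view shows the tin's rim centred at about (276.5,223.5) between the fingers. The ring is centred at about (272.5,179).

```bash
python3 - <<'E'
from h import *
c=dict(np.load("w1.npz"))
print(onz(c,(276.5,223.5),187.5),onz(c,(272.5,179.5),92.5))
print([onz(c,p,92.5)[:2] for p in((226,179),(319,179),(273,135))])
E
```

```text
[604.3 -18.1 187.5] [592.4 -16.2  92.5]
[array([573.9, -53.5]), array([610. ,  21.5]), array([557.3,   1.2])]
```

>>> move_arm(commands=[[[-0.2,0,-2],[0,0,0],1],[[0,0,-3],[0,0,0],1],[[0,0,-3],[0,0,0],1],[[0,0,-2],[0,0,0],1],[[0,0,-1.4],[0,0,0],1],[[0,0,0],[0,0,0],1],[[0,0,0],[0,0,0],0.4],[[0,0,0],[0,0,0],0.4],[[0,0,0],[0,0,0],0.4],[[0,0,0],[0,0,0],0.4]])

```text
t: 2.9
eef_pos: [605.4, -19.3, 141.4]
tcp_rot: [3.141, 0.001, 2.693]
ft_force: [-0.8, -0.1, 0.3]
opening: 0.723
grip_force: 0.0
```

>>> move_arm(commands=[[[0,0,0],[0,0,0],0.4],[[0,0,0],[0,0,0],0.4],[[0,0,0],[0,0,0],0.4]])

```text
t: 3.2
eef_pos: [605.3, -19.3, 140.8]
tcp_rot: [3.141, 0.0, 2.693]
ft_force: [-0.0, -0.1, 0.7]
opening: 0.599
grip_force: 30.0
```

>>> move_arm(commands=[[[0,0,0.5],[0,0,0],0.4],[[0,0,1.5],[0,0,0],0.4],[[0,0,2.5],[0,0,0],0.4],[[0,0,2.5],[0,0,0],0.4],[[-1,-1.8,1],[0,0,0],0.4],[[-2,-3.4,0],[0,0,0],0.4],[[-2,-3.6,0],[0,0,0],0.4],[[-2,-3.6,0],[0,0,0],0.4],[[-2,-3.6,0],[0,0,0],0.4],[[-2,-3.6,0],[0,0,0],0.4]])

```text
t: 4.2
eef_pos: [494.0, -216.4, 220.9]
tcp_rot: [3.142, -0.0, 2.693]
ft_force: [1.3, -0.2, -3.1]
opening: 0.594
grip_force: 30.0
```

>>> move_arm(commands=[[[-2,-3.4,0],[0,0,0],0.4],[[-2,-3.4,0],[0,0,0],0.4],[[-1.4,-2.4,0],[0,0,0],0.4],[[-0.7,-1.3,0],[0,0,0],0.4],[[0,0,0],[0,0,0],0.4],[[0,0,0],[0,0,0],0.4]])

```text
t: 4.8
eef_pos: [434.4, -319.8, 220.6]
tcp_rot: [3.141, -0.0, 2.693]
ft_force: [0.3, -0.4, -1.6]
opening: 0.595
grip_force: 30.0
```

```bash
python3 - <<'E'
from h import *
c=camera_info("wrist");im=read_camera("wrist");np.savez("w2.npz",K=c["K"],cam_to_world=c["cam_to_world"])
s=state();print(s["eef_pos"],s["opening"],s["grip_force"])
sc=read_camera("scene")
cv2.imwrite("pics/w2.png",np.hstack([cv2.resize(im,(400,300)),cv2.resize(sc[60:285,100:400],(400,300))]))
for P in((434,-320,3),):print(proj(c,P))
E
```

```text
[ 434.6 -319.4  220.6] 0.5943949820884948 29.966917410492897
[276.4 182.3]
```

View pics/w2.png

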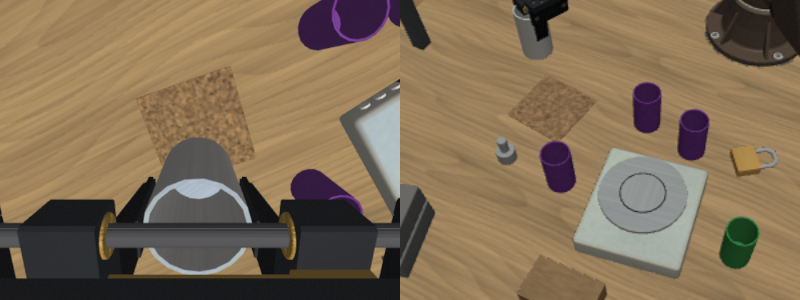

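The wrist view shows the mat (left) with its centre at about (274,179), as predicted. The tin hangs upright in the grip, and the scene view shows the bare pan with its ring.

>>> move_arm(commands=[[[0,0,-1.5],[0,0,0],0.4],[[0,0,-3],[0,0,0],0.4],[[0,0,-3],[0,0,0],0.4],[[0,0,-3],[0,0,0],0.4],[[0,0,-3],[0,0,0],0.4],[[0,0,-2],[0,0,0],0.4],[[0,0,-0.8],[0,0,0],0.4],[[0,0,-0.2],[0,0,0],0.4],[[0,0,0],[0,0,0],0.4],[[0,0,0],[0,0,0],0.4]])

```text
t: 5.9
eef_pos: [434.7, -320.4, 56.7]
tcp_rot: [-3.141, 0.002, 2.693]
ft_force: [0.0, 0.2, -2.7]
opening: 0.598
grip_force: 30.0
```

>>> move_arm(commands=[[[0,0,-0.1],[0,0,0],0.4],[[0,0,-0.1],[0,0,0],0.4],[[0,0,0],[0,0,0],0.4]])

```text
t: 6.2
eef_pos: [434.2, -320.3, 53.9]
tcp_rot: [-3.142, 0.0, 2.693]
ft_force: [0.4, 0.3, -2.8]
opening: 0.599
grip_force: 30.0
```

>>> move_arm(commands=[[[0,0,-0.1],[0,0,0],0.4],[[0,0,0],[0,0,0],0.4],[[0,0,0],[0,0,0],0.4]])

```text
t: 6.5
eef_pos: [434.3, -320.4, 52.8]
tcp_rot: [-3.142, 0.0, 2.693]
ft_force: [-0.2, 0.5, 1.8]
opening: 0.595
grip_force: 30.0
```

>>> move_arm(commands=[[[0,0,-0.1],[0,0,0],0.4],[[0,0,0],[0,0,0],0.4],[[0,0,0],[0,0,0],0.4]])

```text
t: 6.8
eef_pos: [434.6, -320.4, 52.6]
tcp_rot: [-3.141, 0.001, 2.693]
ft_force: [0.6, 3.2, 11.5]
opening: 0.599
grip_force: 30.0
```

>>> move_arm(commands=[[[0,0,0.08],[0,0,0],0.4],[[0,0,0],[0,0,0],0.75],[[0,0,0],[0,0,0],0.9],[[0,0,0],[0,0,0],0.9],[[0,0,0],[0,0,0],0.9],[[0,0,0],[0,0,0],0.9],[[0,0,0.5],[0,0,0],0.9],[[0,0,2],[0,0,0],0.9],[[0,0,3],[0,0,0],0.9],[[0,0,4],[0,0,0],0.9]])

```text
t: 7.8
eef_pos: [433.6, -319.8, 147.8]
tcp_rot: [3.141, -0.002, 2.693]
ft_force: [-0.2, -0.4, 0.0]
opening: 0.902
grip_force: 0.0
```

>>> move_arm(commands=[[[0,0,4],[0,0,0],0.9],[[0,0,4],[0,0,0],0.9],[[1,2,2],[0,0,0],0.9],[[2.4,4.1,0],[0,0,0],0.9],[[2.4,4.1,0],[0,0,0],0.9],[[2.4,4.1,0],[0,0,0],0.9],[[2.4,4.1,0],[0,0,0],0.9],[[2.4,4.1,0],[0,0,0],0.9],[[2.4,4.1,0],[0,0,0],0.9],[[1.2,4.1,0],[0,0,0],0.9]])

```text
t: 8.8
eef_pos: [601.3, -11.3, 247.7]
tcp_rot: [3.141, 0.001, 2.693]
ft_force: [0.3, -0.2, -0.0]
opening: 0.901
grip_force: 0.0
```

>>> move_arm(commands=[[[0,1.5,0],[0,0,0],0.9],[[0,0,0],[0,0,0],0.9],[[0,0,0],[0,0,0],0.9],[[0,0,0],[0,0,0],0.9]])

```text
t: 9.2
eef_pos: [599.9, 0.4, 247.7]
tcp_rot: [-3.142, 0.0, 2.691]
ft_force: [-0.1, -1.1, 0.1]
opening: 0.9
grip_force: 0.0
```

```bash
python3 - <<'E'
from h import *
c=camera_info("wrist");im=read_camera("wrist");np.savez("w3.npz",K=c["K"],cam_to_world=c["cam_to_world"])
s=state();print(s["eef_pos"],s["tcp_rot"],s["opening"])
sc=read_camera("scene");cv2.imwrite("pics/w3full.png",im)
p=proj(c,(594,-17,93));print(p)
x,y=(p-[75,75]).astype(int)
cv2.imwrite("pics/w3.png",np.hstack([cv2.resize(im[max(y,0):max(y,0)+150,x:x+150],(450,450)),cv2.resize(sc[90:220,150:250],(346,450))]));print(x,y)
E
```

```text
[600.    0.4 247.7] [3.1 0.  2.7] 0.897684515236845
[256.6 198.8]
181 123
```

View pics/w3.png

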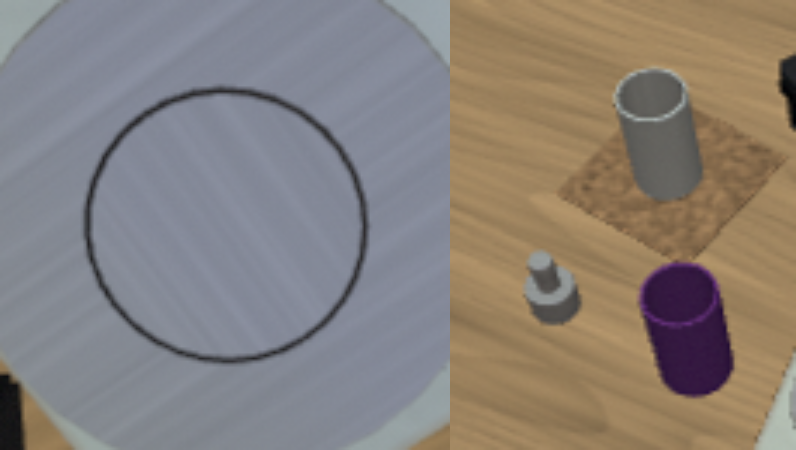

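The tin stands upright on the mat, near its middle. The ring is centred at about wrist pixel (256.7,198), so the pan centre is about (594,-17).

>>> move_arm(commands=[[[-0.4,2,0],[0,0,0],0.9],[[-0.8,4.2,0],[0,0,0],0.9],[[-0.8,4.2,0],[0,0,0],0.9],[[-0.8,4.2,0],[0,0,0],0.9],[[-0.8,4.2,0],[0,0,0],0.9],[[-0.8,4.2,-0.4],[0,0,0],0.9],[[-0.8,4.2,-0.4],[0,0,0],0.9],[[-0.8,4.2,-0.4],[0,0,0],0.9],[[-0.4,2.3,-0.3],[0,0,0],0.9],[[0,0,0],[0,0,0],0.9]])

```text
t: 10.3
eef_pos: [535.5, 340.5, 231.9]
tcp_rot: [-3.141, -0.001, 2.695]
ft_force: [0.2, -0.7, 0.3]
opening: 0.902
grip_force: 0.0
```

>>> move_arm(commands=[[[0,0,0],[0,0,0],0.9],[[0,0,0],[0,0,0],0.9]])

```text
t: 10.5
eef_pos: [536.7, 337.4, 232.7]
tcp_rot: [3.142, 0.0, 2.691]
ft_force: [-0.3, -0.1, 0.4]
opening: 0.903
grip_force: 0.0
```

```bash
python3 - <<'E'
from h import *
c=camera_info("wrist");im=read_camera("wrist");np.savez("w4.npz",K=c["K"],cam_to_world=c["cam_to_world"])
s=state();print(s["eef_pos"],s["tcp_rot"],s["opening"])
c3=dict(np.load("w3.npz"));print("pan",onz(c3,(256.7,198),93))
p=proj(c,(536,337,78));print(p)
x,y=(p-[75,75]).astype(int)
cv2.imwrite("pics/w4.png",cv2.resize(im[y:y+150,x:x+150],(600,600)));print(x,y)
E
```

```text
[536.7 337.4 232.7] [3.1 0.  2.7] 0.9001713629351913
pan [593.4 -16.6  93. ]
[276.4 195.8]
201 120
```

View pics/w4.png

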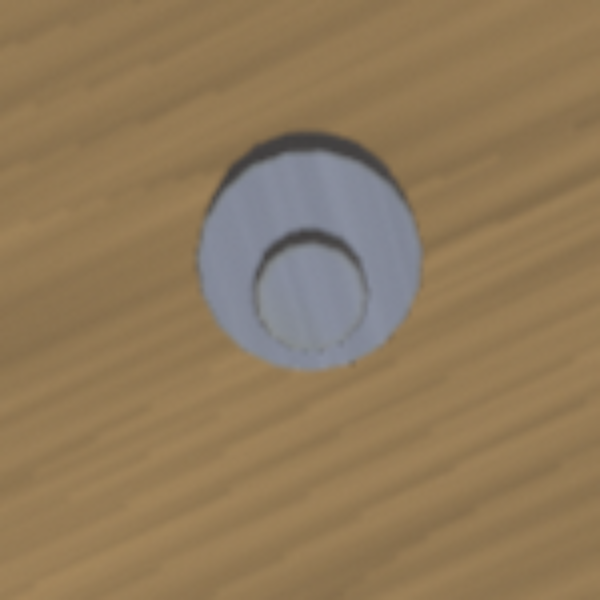

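The knob's centre is at wrist pixel (278.8,194.3), so the weight stands at about (535.7,339.4).

>>> move_arm(commands=[[[-0.1,0.2,-2],[0,0,0],0.9],[[0,0,-3.5],[0,0,0],0.8],[[0,0,-3.5],[0,0,0],0.7],[[0,0,-3.5],[0,0,0],0.7],[[0,0,-3],[0,0,0],0.7],[[0,0,-2],[0,0,0],0.7],[[0,0,-0.8],[0,0,0],0.7],[[0,0,0],[0,0,0],0.6],[[0,0,0],[0,0,0],0.45],[[0,0,0],[0,0,0],0.35]])

```text
t: 11.55
eef_pos: [535.8, 340.8, 50.8]
tcp_rot: [3.14, 0.001, 2.693]
ft_force: [-1.2, 0.7, -0.0]
opening: 0.504
grip_force: 0.0
```

>>> move_arm(commands=[[[0,0,0],[0,0,0],0.1],[[0,0,0],[0,0,0],0.1],[[0,0,0],[0,0,0],0.1],[[0,0,0],[0,0,0],0.1],[[0,0,0],[0,0,0],0.1],[[0,0,0],[0,0,0],0.1]])

```text
t: 12.15
eef_pos: [535.2, 340.6, 49.8]
tcp_rot: [-3.142, 0.0, 2.693]
ft_force: [-2.4, -3.8, 5.6]
opening: 0.267
grip_force: 30.0
```

>>> move_arm(commands=[[[0,0,0.3],[0,0,0],0.1],[[0,0,1],[0,0,0],0.1],[[0,0,2],[0,0,0],0.1],[[0,0,3],[0,0,0],0.1],[[0,0,3],[0,0,0],0.1],[[0,0,3],[0,0,0],0.1],[[0,0,1.7],[0,0,0],0.1],[[0,0,1],[0,0,0],0.1],[[0,0,0],[0,0,0],0.1],[[0,0,0],[0,0,0],0.1]])

```text
t: 13.15
eef_pos: [534.7, 340.5, 198.4]
tcp_rot: [-3.14, -0.001, 2.693]
ft_force: [0.3, 1.1, -9.0]
opening: 0.261
grip_force: 30.0
```

>>> move_arm(commands=[[[0.3,-1.5,0],[0,0,0],0.1],[[0.4,-2.5,0],[0,0,0],0.1],[[0.6,-3.5,0],[0,0,0],0.1],[[0.6,-4,0],[0,0,0],0.1],[[0.6,-4,0],[0,0,0],0.1],[[0.6,-4,0],[0,0,0],0.1],[[0.6,-4,0],[0,0,0],0.1],[[0.6,-4,0],[0,0,0],0.1],[[0.6,-3.5,0],[0,0,0],0.1],[[0.4,-2.5,0],[0,0,0],0.1]])

```text
t: 14.15
eef_pos: [587.8, 2.8, 198.4]
tcp_rot: [-3.141, -0.001, 2.691]
ft_force: [-0.6, 0.3, -8.8]
opening: 0.262
grip_force: 30.0
```

>>> move_arm(commands=[[[0.3,-1.5,0],[0,0,0],0.1],[[0.2,-0.7,0],[0,0,0],0.1],[[0,0,0],[0,0,0],0.1],[[0,0,0],[0,0,0],0.1],[[0,0,0],[0,0,0],0.1]])

```text
t: 14.65
eef_pos: [593.0, -15.1, 199.4]
tcp_rot: [3.141, -0.0, 2.694]
ft_force: [-0.2, 1.3, -8.8]
opening: 0.261
grip_force: 30.0
```

>>> move_arm(commands=[[[0.05,-0.15,-1],[0,0,0],0.1],[[0,0,-1.5],[0,0,0],0.1],[[0,0,-1.2],[0,0,0],0.1],[[0,0,-0.8],[0,0,0],0.1],[[0,0,-0.5],[0,0,0],0.1],[[0,0,0],[0,0,0],0.1],[[0,0,0],[0,0,0],0.1],[[0,0,0],[0,0,0],0.1]])

```text
t: 15.45
eef_pos: [593.9, -17.8, 150.0]
tcp_rot: [3.141, 0.001, 2.693]
ft_force: [-0.6, 0.2, -8.5]
opening: 0.261
grip_force: 30.0
```

```bash
python3 - <<'E'
from h import *
s=state();print(s["eef_pos"],s["ft_force"])
a=read_camera("scene");b=read_camera("side")
cv2.imwrite("pics/p1.png",np.hstack([cv2.resize(x,(400,300),interpolation=cv2.INTER_CUBIC) for x in(a[165:240,232:332],b[175:250,232:332])]))
E
```

```text
[593.9 -17.8 150. ] [-0.6  0.2 -8.5]
```

View pics/p1.png

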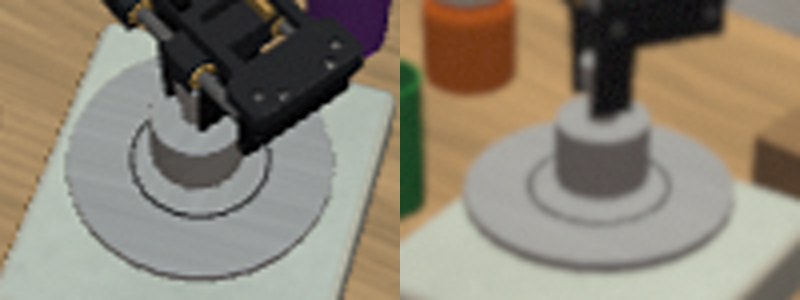

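Both views show the weight a few millimetres above the pan, inside the ring and about 1 mm off centre. I'll shift it slightly and lower slowly.

>>> move_arm(commands=[[[-0.05,0.1,-0.15],[0,0,0],0.1],[[0,0,-0.15],[0,0,0],0.1],[[0,0,-0.1],[0,0,0],0.1],[[0,0,-0.1],[0,0,0],0.1],[[0,0,-0.1],[0,0,0],0.1],[[0,0,-0.1],[0,0,0],0.1],[[0,0,-0.1],[0,0,0],0.1],[[0,0,-0.1],[0,0,0],0.1],[[0,0,0],[0,0,0],0.1],[[0,0,0],[0,0,0],0.1]])

```text
t: 16.55
eef_pos: [593.2, -16.8, 140.5]
tcp_rot: [3.142, 0.0, 2.693]
ft_force: [-0.5, -0.0, -5.5]
opening: 0.264
grip_force: 30.0
```

>>> move_arm(commands=[[[0,0,-0.1],[0,0,0],0.1],[[0,0,-0.1],[0,0,0],0.1],[[0,0,-0.1],[0,0,0],0.1],[[0,0,-0.1],[0,0,0],0.1],[[0,0,-0.1],[0,0,0],0.1],[[0,0,-0.1],[0,0,0],0.1],[[0,0,0],[0,0,0],0.1],[[0,0,0],[0,0,0],0.1]])

```text
t: 17.35
eef_pos: [593.2, -16.8, 134.5]
tcp_rot: [3.141, 0.0, 2.693]
ft_force: [-1.6, -1.5, -2.9]
opening: 0.263
grip_force: 30.0
```

>>> move_arm(commands=[[[0,0,-0.1],[0,0,0],0.1],[[0,0,-0.1],[0,0,0],0.1],[[0,0,-0.1],[0,0,0],0.1],[[0,0,-0.05],[0,0,0],0.1],[[0,0,0],[0,0,0],0.1],[[0,0,0],[0,0,0],0.1]])

```text
t: 17.95
eef_pos: [593.2, -16.8, 131.0]
tcp_rot: [3.142, 0.0, 2.693]
ft_force: [-0.2, -1.8, 0.2]
opening: 0.26
grip_force: 30.0
```

>>> move_arm(commands=[[[0,0,0],[0,0,0],0.1],[[0,0,0],[0,0,0],0.1]])

```text
t: 18.15
eef_pos: [593.2, -16.8, 131.0]
tcp_rot: [3.141, 0.0, 2.693]
ft_force: [-1.2, -1.6, 0.2]
opening: 0.264
grip_force: 30.0
```

>>> move_arm(commands=[[[0,0,0],[0,0,0],0.3],[[0,0,0],[0,0,0],0.4],[[0,0,0],[0,0,0],0.5],[[0,0,0],[0,0,0],0.6],[[0,0,0],[0,0,0],0.6],[[0,0,0],[0,0,0],0.6],[[0,0,0.5],[0,0,0],0.6],[[0,0,1.5],[0,0,0],0.6],[[0,0,3],[0,0,0],0.6],[[0,0,4],[0,0,0],0.6]])

```text
t: 19.15
eef_pos: [592.5, -16.7, 221.0]
tcp_rot: [-3.141, -0.003, 2.693]
ft_force: [0.4, 0.1, -0.1]
opening: 0.604
grip_force: 0.0
```

>>> move_arm(commands=[[[0,0,3],[0,0,0],0.6],[[-1,2,3],[0,0,0],0.6],[[-2,4,0],[0,0,0],0.6],[[-2,4,0],[0,0,0],0.6],[[-2,4,0],[0,0,0],0.6],[[-2,4,0],[0,0,0],0.6],[[-1,2,0],[0,0,0],0.6],[[0,0,0],[0,0,0],0.6],[[0,0,0],[0,0,0],0.6],[[0,0,0],[0,0,0],0.6]])

```text
t: 20.15
eef_pos: [493.7, 182.4, 281.0]
tcp_rot: [3.142, 0.0, 2.692]
ft_force: [-1.4, 0.4, 1.3]
opening: 0.601
grip_force: 0.0
```

```bash
python3 - <<'E'
from h import *
s=state();print(s["t"],s["eef_pos"],s["ft_force"])
a=read_camera("scene");b=read_camera("side")
f=lambda x:cv2.resize(x,(400,300),interpolation=cv2.INTER_CUBIC)
cv2.imwrite("pics/p2.png",np.vstack([np.hstack([f(a[165:240,232:332]),f(b[175:250,232:332])]),np.hstack([f(a),f(b)])]))
E
```

```text
20.15 [493.7 182.4 281. ] [-1.4  0.4  1.3]
```

View pics/p2.png

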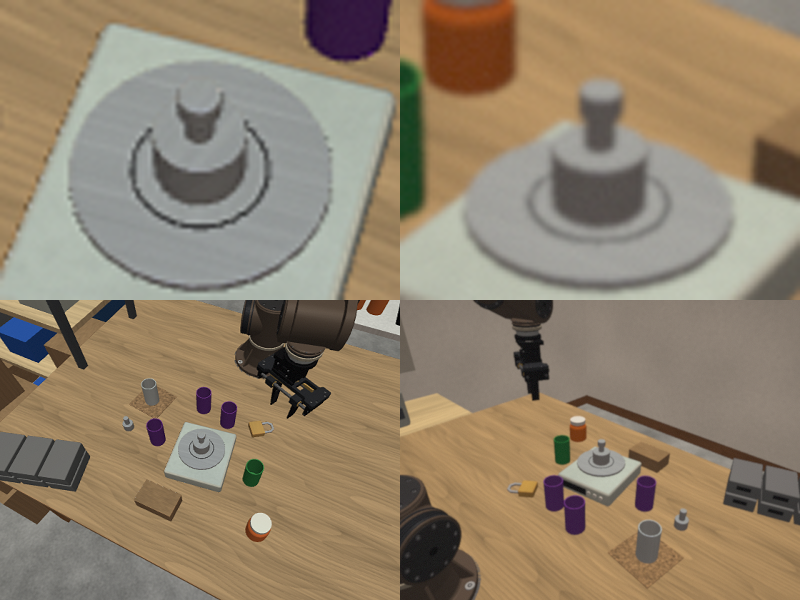

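The weight stands upright and centred in the ring (both close-ups, gaps even at about (200,180) and (600,190)). The tin stands on the mat, and the bystanders have not moved.

```bash
python3 -c "
from cell import env
print(env.job_done())"
```

```text
the job is handed in; nothing more can be done
None
```

The job is handed in at about 20 s of the 64 s allowed: the tin stands upright on the mat, and the larger weight stands upright on the pan, centred in the ring to within about 1 mm by camera and set down gently. The pan sank about 12 mm, well clear of its stop.

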